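# Lids back on the apothecary jars

## Task

The four glass apothecary jars on the windowsill are washed and dry: put each steel lid back on the jar it fits, so that every lid sits fully home and level on its rim. Set the lids down gently rather than dropping them, keep the jars standing where they are, and leave the hairclip and the tongue scraper where they lie.

Things in the scene. Friction and masses are not known exactly. Their poses are not given: they have to be found in the camera images.
- lid_a: the smallest of four round steel lids, 58 mm across, loose, lying right way up on the sill. Origin: centre of its underside, z up its axis. Going up: tapered plug 0 to 8 mm (26 mm across at the bottom, 38 at the top), flange 8 to 13 mm, upright round knob on the axis, 20 mm thick, 13 to 43 mm, to grip by. Fits the jar with the 44 mm mouth
- lid_b: the second smallest of four round steel lids, 78 mm across, loose, lying right way up on the sill. Origin: centre of its underside, z up its axis. Going up: tapered plug 0 to 8 mm (46 mm across at the bottom, 58 at the top), flange 8 to 13 mm, upright round knob on the axis, 20 mm thick, 13 to 43 mm, to grip by. Fits the jar with the 64 mm mouth
- lid_c: the second largest of four round steel lids, 98 mm across, loose, lying right way up on the sill. Origin: centre of its underside, z up its axis. Going up: tapered plug 0 to 8 mm (66 mm across at the bottom, 78 at the top), flange 8 to 13 mm, upright round knob on the axis, 20 mm thick, 13 to 43 mm, to grip by. Fits the jar with the 84 mm mouth
- lid_d: the largest of four round steel lids, 118 mm across, loose, lying right way up on the sill. Origin: centre of its underside, z up its axis. Going up: tapered plug 0 to 8 mm (86 mm across at the bottom, 98 at the top), flange 8 to 13 mm, upright round knob on the axis, 20 mm thick, 13 to 43 mm, to grip by. Fits the jar with the 104 mm mouth
- jar_a: the smallest of four open clear-glass jars, loose, a straight cylinder 52 mm across, 95 mm tall, mouth 44 mm (walls 4 mm). Origin: centre of its underside, z up. With its lid home, the flange rests on the rim and the lid's origin is on the jar's axis 87 mm above the jar's origin; the taper guides it in from up to about 8 mm off-centre
- jar_b: the second smallest of four open clear-glass jars, loose, a straight cylinder 72 mm across, 110 mm tall, mouth 64 mm (walls 4 mm). Origin: centre of its underside, z up. With its lid home, the flange rests on the rim and the lid's origin is on the jar's axis 102 mm above the jar's origin; the taper guides it in from up to about 8 mm off-centre
- jar_c: the second largest of four open clear-glass jars, loose, a straight cylinder 92 mm across, 125 mm tall, mouth 84 mm (walls 4 mm). Origin: centre of its underside, z up. With its lid home, the flange rests on the rim and the lid's origin is on the jar's axis 117 mm above the jar's origin; the taper guides it in from up to about 8 mm off-centre
- jar_d: the largest of four open clear-glass jars, loose, a straight cylinder 112 mm across, 140 mm tall, mouth 104 mm (walls 4 mm). Origin: centre of its underside, z up. With its lid home, the flange rests on the rim and the lid's origin is on the jar's axis 132 mm above the jar's origin; the taper guides it in from up to about 8 mm off-centre
- hairclip: orange plastic claw hairclip, 74 mm long, 45 mm tall, loose, among the lids; bystander. Origin: centre of its underside, x along it. (Far right on the sill, clear of the work: a fixed white ceramic box, 100 x 140 mm, flap lid ajar, up to 115 mm high)
- tongue_scraper: U-shaped steel tongue scraper, 150 x 60 mm, loose; bystander. It lies on a fixed round mirrored tray (212 mm across, 11 mm high, about centred under it) at the left of the sill. Origin: its middle, on the tray
Not all that is in view belongs to the job. Leave any pink look-alike of the lid_a alone.

How it is judged:
At the end, for the whole second after the job is handed in: Each of the four lids sits on its own jar: centred within 8 mm, its flange on the rim (height within 3 mm), level within 0.06 rad, released and at rest; each jar stands upright on the sill within 40 mm of where it began (horizontal distance between lid_a and jar_a below 0.008 m and z of lid_a in the frame of jar_a between 0.084 and 0.09 m and angle between each of lid_a, lid_b, lid_c, lid_d's own z axis and vertical below 0.06 rad and angle between each of jar_a, jar_b, jar_c, jar_d's own z axis and vertical below 0.05 rad and height (world z) of each of jar_a, jar_b, jar_c, jar_d below 0.005 m and distance of each of jar_a, jar_b, jar_c, jar_d from where it was at the start of the episode below 0.04 m and linear speed of each of lid_a, jar_a, lid_b, jar_b, lid_c, jar_c, lid_d, jar_d below 0.02 m/s and contact force between the fingers and lid_a below 0.1 N and horizontal distance between lid_b and jar_b below 0.008 m and z of lid_b in the frame of jar_b between 0.099 and 0.105 m and contact force between the fingers and lid_b below 0.1 N and horizontal distance between lid_c and jar_c below 0.008 m and z of lid_c in the frame of jar_c between 0.114 and 0.12 m and contact force between the fingers and lid_c below 0.1 N and horizontal distance between lid_d and jar_d below 0.008 m and z of lid_d in the frame of jar_d between 0.129 and 0.135 m and contact force between the fingers and lid_d below 0.1 N); the robot touches nothing.
It fails at once if a lid was let fall from more than about 25 mm ((linear speed of lid_a above 0.7 m/s and contact force between the fingers and lid_a below 0.1 N) or (linear speed of lid_b above 0.7 m/s and contact force between the fingers and lid_b below 0.1 N) or (linear speed of lid_c above 0.7 m/s and contact force between the fingers and lid_c below 0.1 N) or (linear speed of lid_d above 0.7 m/s and contact force between the fingers and lid_d below 0.1 N)).
It fails at once if a jar was knocked over (angle between any of jar_a, jar_b, jar_c, jar_d's own z axis and vertical above 0.35 rad).
It fails at once if the hairclip or the tongue scraper was moved by more than 25 mm (distance of any of hairclip, tongue_scraper from where it was at the start of the episode above 0.025 m).
It also fails if it takes over 106 s, if anything falls off the work surface, if the arm or the gripper's body presses on something with over 40 N, if the wrist force passes 120 N, or if a joint passes its speed limit or range.

## Robot

A 7-joint arm with a two-finger parallel gripper is mounted at the origin on the work surface. World frame = base frame: x ahead of the robot, y to its left, z up, the work surface at z = 0. Lengths are in m, angles in rad, forces in N, time in s.
With the tool pointing down it reaches from about 0.425 to 0.95 m from the base axis. Payload 16.7 kg.
Tool frame: the origin (TCP) lies at the very end of the fingers, on their centre line; the grasp point (between the pads) lies env.grip_point_offset behind it (env.grip_point_offset is the distance from the TCP to the grasp point, in m); z points along the fingers, y is the direction in which the jaws open and shut (so a half turn about z gives the same grasp; the last joint's range is limited). The gripper opens to 94 mm and grips with 3 to 60 N. Pads are 16 mm wide; open, the fingers measure 119 mm over their backs; the gripper's body (75 mm by 177 mm) begins 78 mm behind the grasp point.
Start: joints at [-1.286, 0.426, 0.074, 1.606, -0.034, 1.111, -0.067], TCP at [0.284, 0.612, 0.183] pointing down, gripper open.
Joint ranges: [-2.85, 2.85], [-0.5, 2.14], [-1.23, 1.37], [0.21, 2.46], [-1.02, 4.16], [0.16, 2.05], [-2.73, 2.73]. Speed limits (rad/s): [1.89, 1.89, 2.39, 2.39, 3.01, 3.01, 3.01].

## Interface

Orientations are given as a unit quaternion [w, x, y, z].
In Python, from station import readout, eyes, env gives the robot as it stands.
- The arm moves only by the shell command python3 -m jog 'ROWS' [FORCE]. ROWS is JSON, a list of rows, each a list of 5 numbers: the closure, from -1 (fully open) to 1 (shut), then the shift along the tool's x, y, z as a fraction of full scale, then the turn about the tool's z as a fraction of full scale. In form: [[gripper, tx, ty, tz, roll], ...]. A call has exactly 8 rows; each row is the pose to reach, as a shift and turn from the pose commanded when the call began, along the tool's axes at that moment; what a row does not reach only later rows make up. Full scale, the value 1, is 0.1 m for a shift and 30 degrees for a turn. A row lasts 1/8 s, in which the tool goes at most 62.5 mm and 10.7 degrees, less where a joint would pass 70% of its speed; a pose out of reach is approached as far as the arm can. A call with a number of a shift or a turn outside -1 to 1 is refused whole. A call with a gripper value outside its range is refused whole. The fingers move at their own pace and stop on an object; FORCE is the grip in N (left out, the last holds). Time passes only in rows, so rows that repeat a pose let the fingers close, or fill a call up. It gives the time, the measured TCP pose, the force and the opening at its end, in the units of the state.
- readout.get_state(): the state, without advancing time (a new reading comes with each control period).
- eyes.read_camera(name): name is "side" or "top"; returns a dict with "pixels" (480x640x3 uint8, red, green, blue), "z_map" (480x640 float32, m along the optical axis (not along the pixel's ray), 0 where there is no reading), "fx", "fy", "cx", "cy" (pixels), "dist_coeffs" ([k1, k2, p1, p2, k3] as OpenCV has them; the pictures are not rectified), "pose" (4x4, takes a point from camera to world coordinates). Camera axes: x right, y up, looking along -z (the intrinsics and any distortion apply to the point x, -y, -z); pixel columns grow to the right and rows downward; lengths in m; the calibration is good to about 2 mm. A picture is of the moment at which its call begins.
- env.sign_off(): hands the job in, once; it reports no verdict.
The state is a dict: "clock": time; "joint_positions": joint angles; "dq": joint speeds; "tau": joint torques, N m; "eef_pos": TCP position; "orientation": TCP orientation; "force": force on the tool from outside, world axes, zero at the start; "ft_torque": the same for the moment, N m; "width": finger opening in m.
Only numpy, scipy, OpenCV 4.12 (cv2) and the standard library are available. Lean on these libraries where they do the work, as an engineer would, in place of code of your own. Each camera call takes 0.05 s, during which the arm holds its last target. There are 200 camera calls.

## Working session

There is one attempt and no reset: what is moved stays moved. The work goes in short steps, Python scripts to look and compute and a shell command to move; the robot and the scene stay as the last step left them, time stands still between calls to the robot, and variables do not carry over. Pictures are saved under pics/ and viewed, about 12 in all and at most 16, crops included, and the job is handed in when it is done.

```bash
mkdir -p pics; ls
python3 - <<'E'
from station import readout, eyes, env
import cv2,numpy as np
s=readout.get_state()
print({k:np.round(v,3).tolist() for k,v in s.items()},env.grip_point_offset)
for n in("top","side"):
    c=eyes.read_camera(n);cv2.imwrite(f"pics/{n}0.png",c["pixels"][:,:,::-1])
    print(n,c["fx"],c["fy"],c["cx"],c["cy"],c["dist_coeffs"],np.round(c["pose"],3).tolist())
E
```

```text
pics
{'clock': 0.0, 'joint_positions': [-1.287, 0.427, 0.074, 1.607, -0.034, 1.111, -0.067], 'dq': [-0.002, 0.001, 0.003, 0.002, -0.001, -0.0, -0.0], 'tau': [0.003, -93.577, 3.669, -45.422, -0.049, 0.02, 0.0], 'eef_pos': [0.284, 0.612, 0.182], 'orientation': [-0.0, 0.215, 0.977, -0.001], 'force': [0.914, -0.386, 0.011], 'ft_torque': [0.028, 0.025, 0.024], 'width': 0.094} 0.0188
top 493.72071244335353 493.72071244335353 317.5791322560453 239.7920957102195 [0.02805307 0.         0.         0.         0.        ] [[-0.018, 0.995, -0.094, 0.426], [-1.0, -0.017, 0.006, 0.07], [0.005, 0.094, 0.996, 1.233], [0.0, 0.0, 0.0, 1.0]]
side 559.4761254594167 559.4761254594167 325.5568552841779 245.45828562886197 [-0.05182859  0.          0.          0.          0.        ] [[0.995, 0.064, -0.082, 0.413], [-0.104, 0.61, -0.786, -0.888], [-0.0, 0.79, 0.613, 0.801], [0.0, 0.0, 0.0, 1.0]]
```

View pics/top0.png

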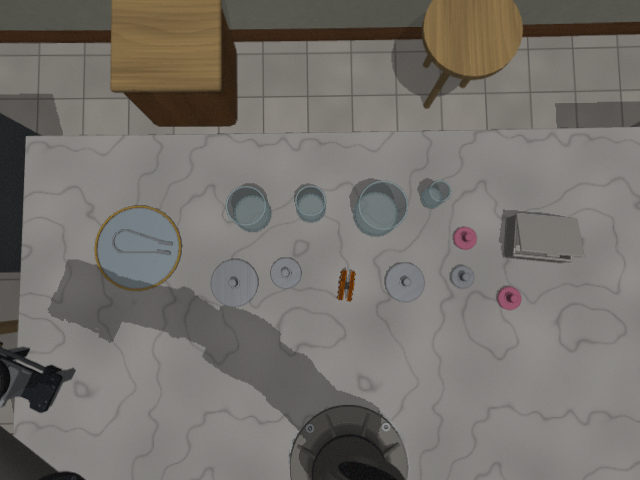

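View pics/side0.png

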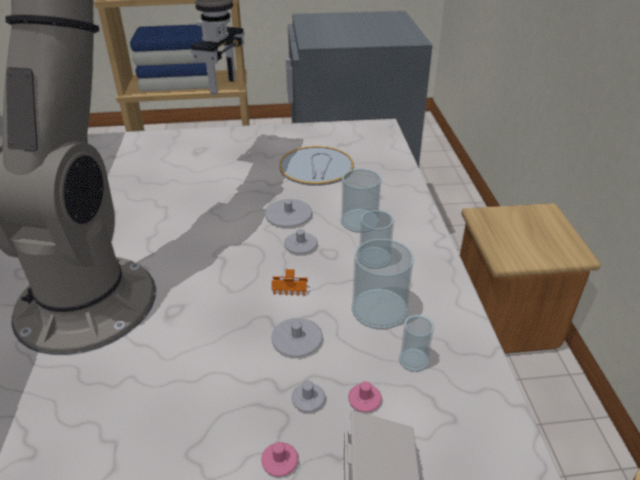

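Top view: steel lids at about (234,282), (286,273), (405,282) and (462,276). Pink look-alikes are at (465,238) and (509,298); the grey one at (462,276) is lid_a. The jars are at (247,207), (310,203), (381,207) and (434,192). Next I'll measure them using depth and rays.

```bash
cat > h.py <<'E'
from station import readout, eyes, env
import cv2,numpy as np
def K(c): return np.array([[c["fx"],0,c["cx"]],[0,c["fy"],c["cy"]],[0,0,1.]])
def rays(c,uv):
    p=cv2.undistortPoints(np.float64(uv).reshape(-1,1,2),K(c),np.array(c["dist_coeffs"],float))[:,0]
    return np.c_[p[:,0],-p[:,1],-np.ones(len(p))]
def plane(c,uv,z):
    d=rays(c,uv)@c["pose"][:3,:3].T; o=c["pose"][:3,3]
    return o+d*((z-o[2])/d[:,2])[:,None]
def cloud(c):
    v,u=np.mgrid[0:480,0:640]; d=rays(c,np.c_[u.ravel(),v.ravel()])*c["z_map"].ravel()[:,None]
    return (d@c["pose"][:3,:3].T+c["pose"][:3,3]).reshape(480,640,3)
E
python3 - <<'E'
from h import *
for n in("top","side"):
    c=eyes.read_camera(n);W=cloud(c);ok=c["z_map"]>0
    m=(ok&(W[...,2]>.006)&(W[...,0]>.35)&(W[...,0]<.85)&(abs(W[...,1])<.45)).astype(np.uint8)
    k,l,st,ce=cv2.connectedComponentsWithStats(m)
    for i in range(1,k):
        if st[i,4]>30:
            p=W[l==i]; print(n,st[i].tolist(),"min",p.min(0).round(3),"max",p.max(0).round(3),"ztop",np.percentile(p[:,2],[50,95]).round(3))
            kn=p[(p[:,2]>.035)&(p[:,2]<.05)]
            if len(kn)>5: print("   knob",np.median(kn,0).round(4),len(kn), "mid",((p.max(0)+p.min(0))/2).round(4))
    if n=="top":
        cr=c["pixels"][165:320,190:490,::-1]; cv2.imwrite("pics/crop.png",cv2.resize(cr,None,fx=2.66,fy=2.66,interpolation=cv2.INTER_CUBIC))
E
```

```text
top [353, 180, 55, 56, 1978] min [ 0.551 -0.139  0.006] max [ 0.663 -0.028  0.144] ztop [0.05 0.14]
   knob [ 0.6239 -0.1031  0.0418] 103 mid [ 0.6069 -0.0834  0.075 ]
top [420, 180, 31, 28, 578] min [ 0.619 -0.249  0.006] max [ 0.671 -0.197  0.102] ztop [0.058 0.096]
   knob [ 0.6453 -0.2223  0.0431] 65 mid [ 0.645  -0.223   0.0541]
top [226, 185, 45, 47, 1357] min [0.567 0.18  0.006] max [0.66  0.27  0.129] ztop [0.054 0.125]
   knob [0.6189 0.2293 0.0425] 86 mid [0.6136 0.2248 0.0673]
top [295, 185, 31, 37, 820] min [0.589 0.042 0.006] max [0.661 0.115 0.114] ztop [0.046 0.111]
   knob [0.6454 0.0789 0.0419] 55 mid [0.6251 0.0785 0.0598]
top [160, 211, 22, 72, 491] min [0.445 0.401 0.006] max [0.621 0.45  0.018] ztop [0.009 0.015]
top [504, 212, 41, 47, 1352] min [ 0.487 -0.45   0.006] max [ 0.595 -0.397  0.115] ztop [0.078 0.109]
   knob [ 0.5328 -0.4055  0.0428] 102 mid [ 0.5408 -0.4235  0.0605]
top [453, 226, 24, 24, 434] min [ 0.513 -0.332  0.006] max [ 0.57  -0.273  0.048] ztop [0.013 0.043]
   knob [ 0.5417 -0.3017  0.0422] 57 mid [ 0.5415 -0.3025  0.0272]
top [270, 257, 32,
[... 1690 characters left out ...]
47] ztop [0.013 0.038]
   knob [ 0.4332 -0.153   0.0425] 88 mid [ 0.4336 -0.1514  0.0265]
side [291, 381, 34, 31, 780] min [ 0.415 -0.321  0.007] max [ 0.472 -0.266  0.047] ztop [0.015 0.043]
   knob [ 0.4439 -0.2955  0.0427] 110 mid [ 0.4436 -0.2933  0.027 ]
side [344, 382, 73, 90, 2670] min [ 0.486 -0.45   0.008] max [ 0.594 -0.276  0.114] ztop [0.082 0.11 ]
   knob [ 0.5375 -0.3088  0.0433] 142 mid [ 0.5397 -0.363   0.0609]
side [261, 442, 37, 35, 988] min [ 0.362 -0.434  0.007] max [ 0.418 -0.376  0.047] ztop [0.014 0.044]
   knob [ 0.3903 -0.4068  0.0428] 145 mid [ 0.3904 -0.4049  0.0269]
side [349, 464, 3, 16, 32] min [ 0.494 -0.448  0.006] max [ 0.5   -0.423  0.01 ] ztop [0.007 0.009]
```

View pics/crop.png

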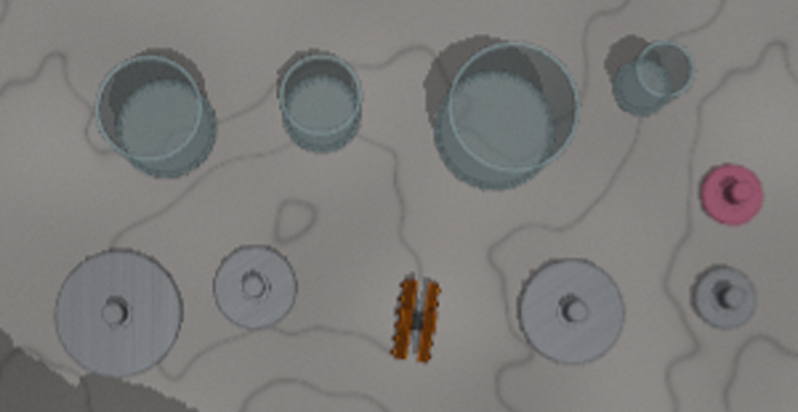

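Both cameras agree on the lids to within about 2 mm, and the jar heights (140/125/110/95 mm) match their diameters. Jars d, c, b and a are therefore at y = -0.083, 0.225, 0.079 and -0.223. I'll roll the tool to line up with the world axes and head for lid_d.

```bash
python3 -m jog '[[-1,-0.12,-0.1,0,-0.1],[-1,-0.25,-0.22,0,-0.2],[-1,-0.37,-0.32,0,-0.31],[-1,-0.5,-0.43,0,-0.41],[-1,-0.62,-0.54,0,-0.52],[-1,-0.75,-0.65,0,-0.62],[-1,-0.87,-0.75,0,-0.73],[-1,-1,-0.86,0,-0.827]]' 50
python3 -m jog '[[-1,-0.06,-0.12,0,0],[-1,-0.12,-0.25,0,0],[-1,-0.18,-0.37,0,0],[-1,-0.25,-0.5,0,0],[-1,-0.31,-0.62,0,0],[-1,-0.37,-0.75,0,0],[-1,-0.43,-0.87,0,0],[-1,-0.5,-1,0,0]]'
python3 - <<'E'
from h import *
# rim circle fits from the top view
c=eyes.read_camera("top");W=cloud(c)
for n,x,y,H,r in(("a",.645,-.223,.095,.026),("b",.625,.0785,.11,.036),("c",.6136,.2248,.125,.046),("d",.607,-.0834,.14,.056)):
    p=W[(abs(W[...,2]-H)<.004)&(np.hypot(W[...,0]-x,W[...,1]-y)<r+.012)]
    (cx,cy),R=cv2.minEnclosingCircle(np.float32(p[:,:2]));A=np.c_[2*p[:,:2],np.ones(len(p))]
    f=np.linalg.lstsq(A,(p[:,:2]**2).sum(1),rcond=None)[0]
    print(n,len(p),round(cx,4),round(cy,4),round(R,4),"lsq",f[:2].round(4),np.sqrt(f[2]+f[0]**2+f[1]**2).round(4))
E
```

```text
clock: 1.2
eef_pos: [0.3384, 0.4918, 0.1828]
orientation: [-0.0, -0.001, 1.0, -0.0]
force: [1.3, -0.8, -0.4]
width: 0.0936
clock: 2.2
eef_pos: [0.3886, 0.3915, 0.1829]
orientation: [-0.0, 0.0, 1.0, 0.0]
force: [-0.1, -0.4, 0.6]
width: 0.0937
a 117 0.6455 -0.2238 0.0266 lsq [ 0.6448 -0.224 ] 0.024
b 158 0.625 0.0784 0.0363 lsq [0.6247 0.0785] 0.0338
c 225 0.6135 0.2248 0.0464 lsq [0.6132 0.225 ] 0.0437
d 288 0.6068 -0.0839 0.0562 lsq [ 0.6064 -0.0838] 0.0537
```

```bash
python3 -m jog '[[-1,-0.06,-0.12,0.07,0],[-1,-0.13,-0.25,0.15,0],[-1,-0.2,-0.37,0.22,0],[-1,-0.26,-0.5,0.3,0],[-1,-0.32,-0.62,0.38,0],[-1,-0.39,-0.75,0.45,0],[-1,-0.46,-0.87,0.55,0],[-1,-0.52,-1,0.65,0]]'
python3 -m jog '[[-1,0,-0.11,0.1,0],[-1,0,-0.22,0.22,0],[-1,0,-0.22,0.35,0],[-1,0,-0.22,0.5,0],[-1,0,-0.22,0.65,0],[-1,0,-0.22,0.8,0],[-1,0,-0.22,0.9,0],[-1,0,-0.22,0.97,0]]'
python3 - <<'E'
from h import *
c=eyes.read_camera("side");cv2.imwrite("pics/s1.png",c["pixels"][130:280,200:400,::-1].repeat(3,0).repeat(3,1))
E
```

```text
clock: 3.25
eef_pos: [0.4406, 0.2915, 0.1172]
orientation: [0.0, 0.0, 1.0, -0.0]
force: [0.6, -0.2, -0.3]
width: 0.094
clock: 4.25
eef_pos: [0.44, 0.2702, 0.0202]
orientation: [-0.0, 0.0, 1.0, -0.0]
force: [0.4, -0.3, 0.5]
width: 0.0939
```

View pics/s1.png

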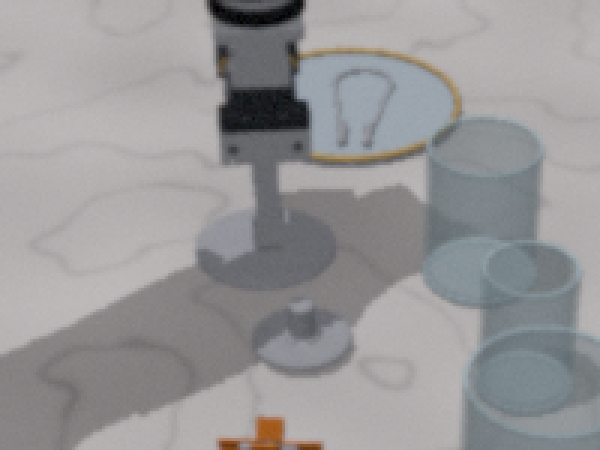

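The jaws straddle lid_d's knob (crop about 272,240), so I'll close and lift.

```bash
python3 -m jog '[[1,0,0,0,0],[1,0,0,0,0],[1,0,0,0,0],[1,0,0,0,0],[1,0,0,0,0],[1,0,0,0,0],[1,0,0,0,0],[1,0,0,0,0]]' 50
python3 -m jog '[[1,0,0,-0.06,0],[1,0,0,-0.15,0],[1,0,0,-0.28,0],[1,0,0,-0.42,0],[1,0,0,-0.57,0],[1,0,0,-0.72,0],[1,0,0,-0.87,0],[1,0,0,-1,0]]'
python3 - <<'E'
from h import *
c=eyes.read_camera("side");cv2.imwrite("pics/s2.png",c["pixels"][100:280,180:420,::-1].repeat(3,0).repeat(3,1))
print(readout.get_state()["width"])
E
```

```text
clock: 5.3
eef_pos: [0.4401, 0.2702, 0.0209]
orientation: [-0.0, 0.0, 1.0, -0.0]
force: [0.4, -0.5, 0.0]
width: 0.0174
clock: 6.3
eef_pos: [0.4402, 0.2703, 0.122]
orientation: [0.0, 0.0, 1.0, 0.0]
force: [0.3, 0.1, 0.9]
width: 0.0004
0.00025710233806327973
```

View pics/s2.png

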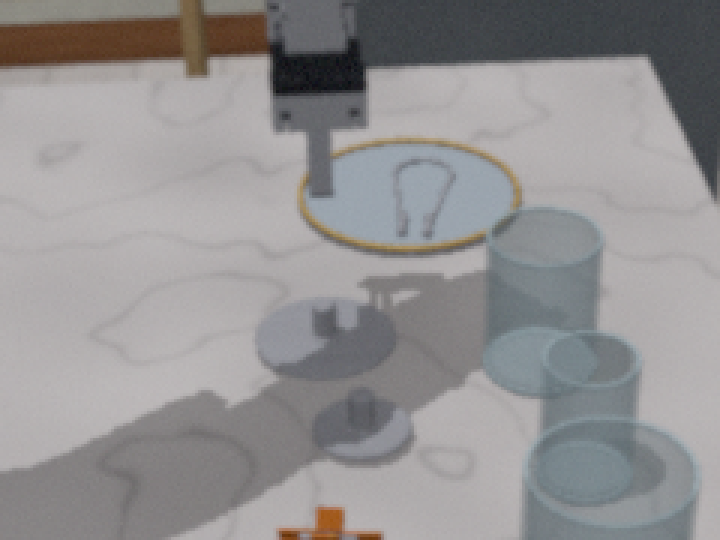

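The jaws closed past 20 mm and missed the knob. I'll measure where the fingers and lid actually are.

Run:
```python
from h import *
s=readout.get_state();print(s["clock"],s["eef_pos"],s["force"])
for n in("top","side"):
    c=eyes.read_camera(n);W=cloud(c)
    near=np.hypot(W[...,0]-.44,W[...,1]-.27)<.075
    p=W[near&(W[...,2]>.035)&(W[...,2]<.05)];print(n,"knob",len(p),np.median(p,0).round(4))
    p=W[near&(W[...,2]>.006)&(W[...,2]<.03)];print(n,"flange",((p.min(0)+p.max(0))/2).round(4),np.ptp(p,0).round(3))
    p=W[near&(W[...,2]>.09)&(W[...,2]<.2)]
    if len(p): print(n,"fingers",len(p),"minmax",p.min(0).round(4),p.max(0).round(4)); q=p[p[:,2]<p[:,2].min()+.03];print("  tip",q.min(0).round(4),q.max(0).round(4),len(q))
```

```text
6.35 [0.44082086 0.27076502 0.12330873] [0.43086019 0.48713243 1.99400802]
top knob 0 [nan nan nan]
top flange [0.4426 0.2588 0.0123] [0.111 0.06  0.012]
side knob 47 [0.4395 0.2659 0.0426]
side flange [0.4391 0.2705 0.0184] [0.115 0.12  0.023]
side fingers 158 minmax [0.4318 0.2516 0.1445] [0.4506 0.2768 0.199 ]
  tip [0.4319 0.253  0.1445] [0.4496 0.2768 0.1743] 76
  return _methods._mean(a, axis=axis, dtype=dtype,
  ret = um.true_divide(
```

The camera shows the fingertips at z≈0.1445 while the reported TCP is 0.123. The real finger end is about 21 mm higher than reported, so the jaws closed just above the knob (43 mm), which is consistent with the miss. The lid hasn't moved. I'll reopen and go about 22 mm lower, watching the force.

```bash
python3 -m jog '[[-1,0,0,0.05,0],[-1,0,0,0.12,0],[-1,0,0,0.2,0],[-1,0,0,0.28,0],[-1,0,0,0.36,0],[-1,0,0,0.44,0],[-1,0,0,0.52,0],[-1,0,0,0.6,0]]' 50
python3 -m jog '[[-1,0,0,0.06,0],[-1,0,0,0.12,0],[-1,0,0,0.2,0],[-1,0,0,0.28,0],[-1,0,0,0.35,0],[-1,0,0,0.4,0],[-1,0,0,0.44,0],[-1,0,0,0.46,0]]'
python3 - <<'E'
from h import *
c=eyes.read_camera("side");W=cloud(c);print(readout.get_state()["eef_pos"])
near=(abs(W[...,0]-.44)<.025)&(abs(W[...,1]-.27)<.08)&(W[...,2]>.055)&(W[...,2]<.1)
p=W[near];print(len(p),p.min(0),p.max(0))
v,u=np.where(near);print(u.min(),u.max(),v.min(),v.max())
cv2.imwrite("pics/s3.png",c["pixels"][130:250,220:380,::-1].repeat(4,0).repeat(4,1))
E
```

```text
clock: 7.45
eef_pos: [0.4401, 0.2703, 0.0603]
orientation: [-0.0, 0.0, 1.0, -0.0]
force: [-0.1, -0.0, -0.4]
width: 0.0766
clock: 8.45
eef_pos: [0.4401, 0.2703, 0.0147]
orientation: [-0.0, 0.0, 1.0, -0.0]
force: [-0.8, 0.5, -0.2]
width: 0.0937
[0.43999953 0.27018681 0.01455909]
129 [0.43124848 0.20231259 0.05548193] [0.45031425 0.2186899  0.09984792]
285 293 195 210
```

View pics/s3.png

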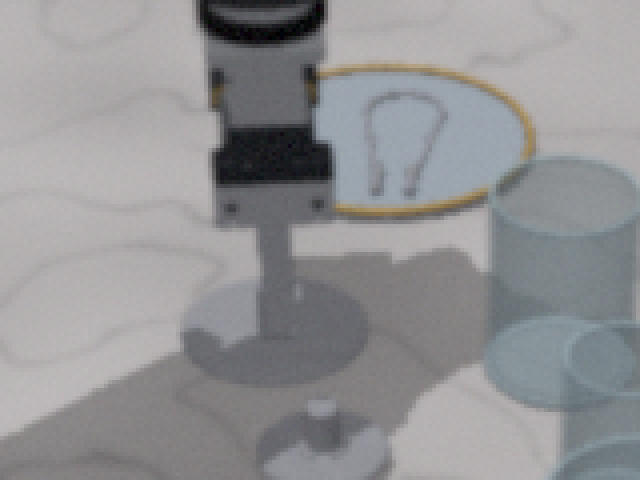

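Run:
```python
from h import *
c=eyes.read_camera("side");W=cloud(c)
for v in range(205,222): print(v,W[v,287].round(3),W[v,290].round(3))
```

```text
205 [0.436 0.206 0.074] [0.443 0.209 0.072]
206 [0.436 0.208 0.07 ] [0.443 0.213 0.066]
207 [0.436 0.21  0.067] [0.443 0.212 0.064]
208 [0.436 0.21  0.064] [0.443 0.209 0.064]
209 [0.436 0.211 0.06 ] [0.443 0.21  0.06 ]
210 [0.435 0.21  0.058] [0.443 0.211 0.056]
211 [0.435 0.217 0.05 ] [0.442 0.21  0.055]
212 [0.435 0.213 0.05 ] [0.442 0.21  0.052]
213 [0.435 0.211 0.049] [0.442 0.21  0.049]
214 [0.435 0.215 0.043] [0.442 0.217 0.041]
215 [0.436 0.253 0.014] [0.443 0.254 0.013]
216 [0.436 0.251 0.012] [0.443 0.246 0.015]
217 [0.435 0.241 0.016] [0.443 0.243 0.014]
218 [0.435 0.24  0.014] [0.442 0.239 0.014]
219 [0.435 0.231 0.017] [0.442 0.238 0.012]
220 [0.435 0.233 0.013] [0.442 0.235 0.011]
221 [0.434 0.222 0.018] [0.442 0.225 0.015]
```

```bash
python3 -m jog '[[-1,0,0,0.02,0],[-1,0,0,0.04,0],[-1,0,0,0.06,0],[-1,0,0,0.08,0],[-1,0,0,0.1,0],[-1,0,0,0.12,0],[-1,0,0,0.14,0],[-1,0,0,0.15,0]]'
python3 - <<'E'
from h import *
c=eyes.read_camera("side");W=cloud(c)
for v in range(208,224): print(v,W[v,287].round(3),W[v,290].round(3))
E
```

```text
clock: 9.55
eef_pos: [0.4401, 0.2702, -0.0003]
orientation: [-0.0, 0.0, 1.0, -0.0]
force: [0.1, -0.1, -0.0]
width: 0.0941
208 [0.436 0.211 0.062] [0.443 0.213 0.061]
209 [0.436 0.209 0.061] [0.443 0.21  0.06 ]
210 [0.436 0.213 0.055] [0.442 0.209 0.058]
211 [0.435 0.216 0.051] [0.442 0.211 0.054]
212 [0.435 0.211 0.051] [0.442 0.208 0.053]
213 [0.435 0.212 0.048] [0.442 0.212 0.047]
214 [0.435 0.212 0.045] [0.442 0.21  0.046]
215 [0.435 0.21  0.043] [0.442 0.208 0.044]
216 [0.435 0.216 0.037] [0.442 0.21  0.04 ]
217 [0.435 0.208 0.039] [0.442 0.21  0.037]
218 [0.434 0.212 0.034] [0.442 0.214 0.032]
219 [0.434 0.21  0.032] [0.442 0.216 0.028]
220 [0.435 0.229 0.016] [0.442 0.232 0.013]
221 [0.435 0.232 0.011] [0.442 0.223 0.016]
222 [0.434 0.225 0.012] [0.442 0.225 0.012]
223 [0.434 0.221 0.012] [0.441 0.219 0.014]
```

```bash
python3 -m jog '[[-1,0,0,0.03,0],[1,0,0,0.05,0],[1,0,0,0.05,0],[1,0,0,0.05,0],[1,0,0,0.05,0],[1,0,0,0.05,0],[1,0,0,0.05,0],[1,0,0,0.05,0]]' 50
python3 -m jog '[[1,0,0,0,0],[1,0,0,0,0],[1,0,0,-0.03,0],[1,0,0,-0.06,0],[1,0,0,-0.1,0],[1,0,0,-0.14,0],[1,0,0,-0.17,0],[1,0,0,-0.2,0]]'
python3 - <<'E'
from h import *
c=eyes.read_camera("side");W=cloud(c);print(readout.get_state()["force"])
cv2.imwrite("pics/s4.png",c["pixels"][130:250,220:380,::-1].repeat(4,0).repeat(4,1))
E
```

```text
clock: 10.6
eef_pos: [0.4401, 0.2703, -0.0051]
orientation: [-0.0, 0.0, 1.0, -0.0]
force: [-0.3, -0.5, 0.7]
width: 0.0276
clock: 11.6
eef_pos: [0.4401, 0.2703, 0.0151]
orientation: [0.0, 0.0, 1.0, 0.0]
force: [-0.4, -0.2, -2.6]
width: 0.019
[-0.25403695 -0.0370244  -2.33904368]
```

View pics/s4.png

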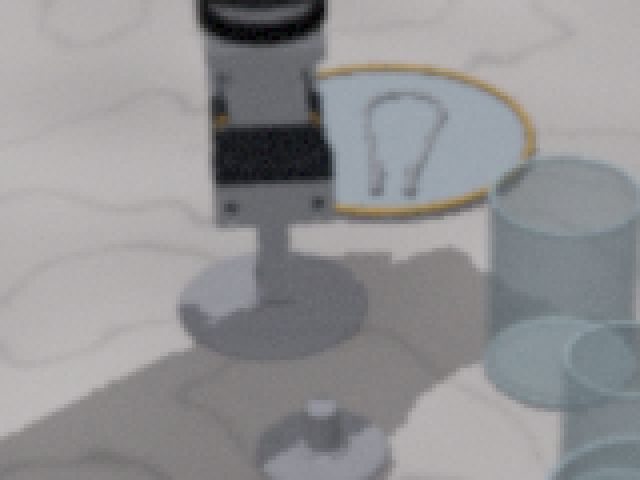

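lid_d is held: width 19 mm, about 2.5 N of weight, level. With this grasp the lid origin is TCP z + 5 mm. Now I'll carry it to jar_d.

```bash
python3 -m jog '[[1,0,0,-0.12,0],[1,0,0,-0.25,0],[1,0,-0.05,-0.37,0],[1,0,-0.12,-0.5,0],[1,0,-0.22,-0.62,0],[1,0,-0.34,-0.75,0],[1,0,-0.47,-0.87,0],[1,0,-0.6,-1,0]]'
python3 -m jog '[[1,-0.05,-0.12,-0.12,0],[1,-0.1,-0.25,-0.25,0],[1,-0.15,-0.37,-0.37,0],[1,-0.2,-0.5,-0.5,0],[1,-0.25,-0.62,-0.5,0],[1,-0.3,-0.75,-0.5,0],[1,-0.35,-0.87,-0.5,0],[1,-0.4,-1,-0.5,0]]'
python3 -m jog '[[1,-0.08,-0.12,0,0],[1,-0.17,-0.25,0,0],[1,-0.26,-0.37,0,0],[1,-0.35,-0.5,0,0],[1,-0.44,-0.62,0,0],[1,-0.52,-0.75,0,0],[1,-0.6,-0.87,0,0],[1,-0.7,-1,0,0]]'
python3 -m jog '[[1,-0.07,-0.12,0,0],[1,-0.15,-0.25,0,0],[1,-0.23,-0.37,0,0],[1,-0.31,-0.5,0,0],[1,-0.39,-0.62,0,0],[1,-0.47,-0.75,0,0],[1,-0.53,-0.87,0,0],[1,-0.565,-0.94,0,0]]'
python3 - <<'E'
from h import *
c=eyes.read_camera("side");W=cloud(c);print(readout.get_state()["eef_pos"])
cv2.imwrite("pics/s5.png",c["pixels"][120:340,260:500,::-1].repeat(3,0)[:600].repeat(3,1))
E
```

```text
clock: 12.65
eef_pos: [0.44, 0.2091, 0.1157]
orientation: [-0.0, 0.001, 1.0, -0.0]
force: [0.0, 0.4, -1.6]
width: 0.0191
clock: 13.65
eef_pos: [0.4801, 0.1094, 0.1645]
orientation: [-0.0, 0.0, 1.0, -0.0]
force: [-0.0, -0.1, -2.3]
width: 0.0188
clock: 14.65
eef_pos: [0.5504, 0.0094, 0.1649]
orientation: [-0.0, 0.0, 1.0, 0.0]
force: [-0.1, 1.3, -3.0]
width: 0.0188
clock: 15.65
eef_pos: [0.6066, -0.0848, 0.1648]
orientation: [-0.0, 0.001, 1.0, -0.0]
force: [-0.6, 0.2, -2.1]
width: 0.0192
[ 0.60675052 -0.08551952  0.16481638]
```

View pics/s5.png

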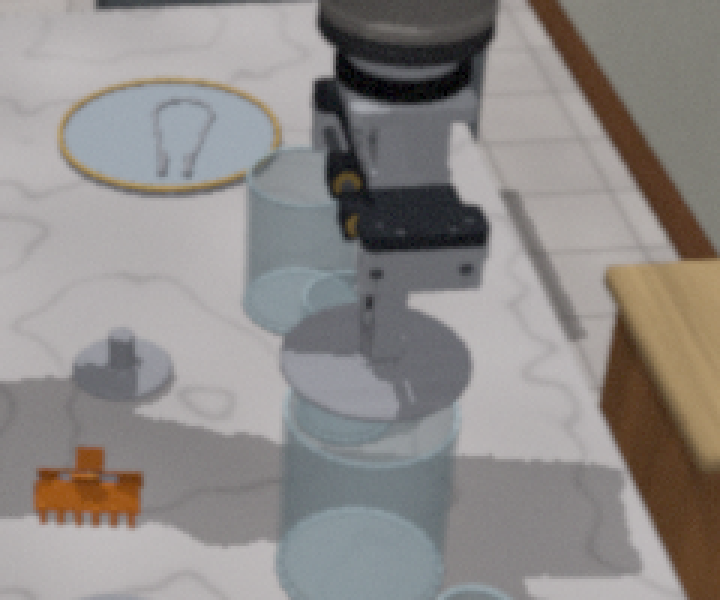

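lid_d hangs level over jar_d. It's 38 mm above its seat, so I'll lower it.

```bash
python3 -m jog '[[1,0,0,0.07,0],[1,0,0,0.14,0],[1,0,0,0.2,0],[1,0,0,0.26,0],[1,0,0,0.31,0],[1,0,0,0.35,0],[1,0,0,0.37,0],[1,0,0,0.38,0]]'
```

```text
clock: 16.7
eef_pos: [0.6064, -0.0839, 0.1269]
orientation: [0.0, 0.0, 1.0, -0.0]
force: [-2.4, 0.6, 7.5]
width: 0.0187
```

It's seated: 7.5 N up at the predicted height. Now release and rise.

```bash
python3 -m jog '[[-1,0,0,0,0],[-1,0,0,0,0],[-1,0,0,0,0],[-1,0,0,0,0],[-1,0,0,-0.1,0],[-1,0,0,-0.25,0],[-1,0,0,-0.4,0],[-1,0,0,-0.55,0]]'
python3 - <<'E'
from h import *
for n in ("top","side"):
    c=eyes.read_camera(n);W=cloud(c)
    p=W[(abs(W[...,2]-.145)<.006)&(np.hypot(W[...,0]-.607,W[...,1]+.084)<.075)]
    print(n,len(p),((p.min(0)+p.max(0))/2).round(4),np.ptp(p,0).round(4))
    A=np.c_[p[:,:2],np.ones(len(p))];print(np.linalg.lstsq(A,p[:,2],rcond=None)[0].round(3),p[:,2].mean())
cv2.imwrite("pics/s6.png",c["pixels"][120:340,260:500,::-1].repeat(3,0)[:600].repeat(3,1))
E
```

```text
clock: 17.7
eef_pos: [0.6066, -0.0839, 0.1834]
orientation: [0.0, 0.0, 1.0, 0.0]
force: [-0.8, -0.1, -0.5]
width: 0.093
top 590 [ 0.6054 -0.0571  0.1449] [0.1136 0.0586 0.0111]
[0.003 0.009 0.143] 0.14406319483626506
side 1795 [ 0.6047 -0.0867  0.1448] [0.117  0.119  0.0114]
[0.002 0.009 0.145] 0.14541595300729182
```

View pics/s6.png

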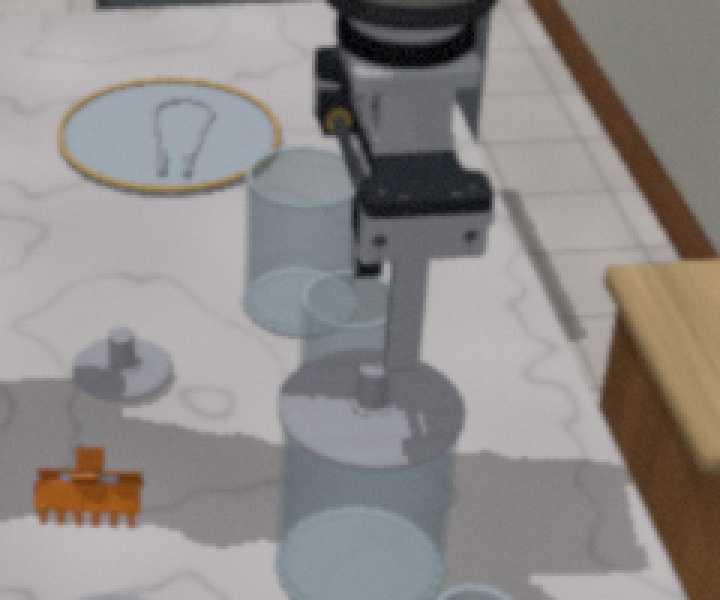

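lid_d is home: flange top z≈0.145 as expected, tilt under 0.01 rad. Next is lid_c at (0.4355, -0.150).

```bash
python3 -m jog '[[-1,0.12,-0.05,0,0],[-1,0.25,-0.1,0,0],[-1,0.37,-0.15,0,0],[-1,0.5,-0.2,0,0],[-1,0.62,-0.25,0,0],[-1,0.75,-0.3,0,0],[-1,0.87,-0.35,0,0],[-1,1,-0.4,0,0]]'
python3 -m jog '[[-1,0.12,-0.06,0,0],[-1,0.25,-0.12,0.1,0],[-1,0.36,-0.18,0.22,0],[-1,0.47,-0.22,0.35,0],[-1,0.58,-0.26,0.48,0],[-1,0.66,-0.26,0.6,0],[-1,0.71,-0.26,0.72,0],[-1,0.71,-0.26,0.84,0]]'
python3 -m jog '[[-1,0,0,0.13,0],[-1,0,0,0.27,0],[-1,0,0,0.41,0],[-1,0,0,0.55,0],[-1,0,0,0.69,0],[-1,0,0,0.83,0],[-1,0,0,0.95,0],[-1,0,0,1,0]]'
python3 - <<'E'
from h import *
c=eyes.read_camera("side");print(readout.get_state()["eef_pos"])
cv2.imwrite("pics/s7.png",c["pixels"][230:400,200:400,::-1].repeat(3,0).repeat(3,1))
E
```

```text
clock: 18.8
eef_pos: [0.5055, -0.1241, 0.1819]
orientation: [0.0, 0.0, 1.0, -0.0]
force: [0.2, 0.0, -0.4]
width: 0.0943
clock: 19.8
eef_pos: [0.4352, -0.1495, 0.0971]
orientation: [0.0, 0.0, 1.0, 0.0]
force: [0.7, 0.5, -0.8]
width: 0.0934
clock: 20.8
eef_pos: [0.4349, -0.1497, -0.0029]
orientation: [-0.0, 0.0, 1.0, 0.0]
force: [0.1, -0.7, 1.2]
width: 0.094
[ 0.43487321 -0.14970305 -0.00305788]
```

View pics/s7.png

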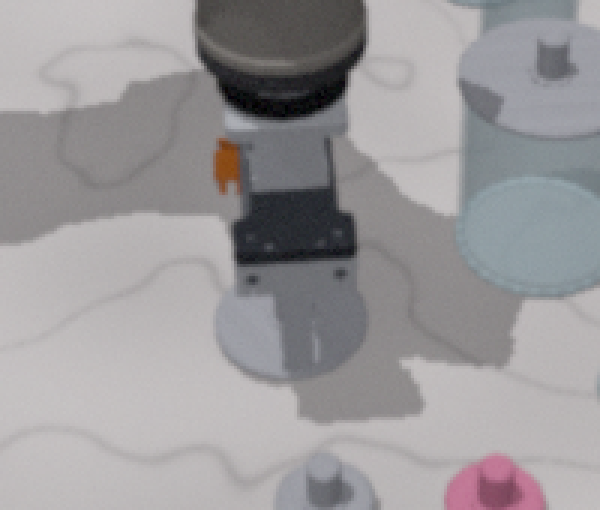

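```bash
python3 -m jog '[[-1,0,0,0.02,0],[1,0,0,0.02,0],[1,0,0,0.02,0],[1,0,0,0.02,0],[1,0,0,0.02,0],[1,0,0,0.02,0],[1,0,0,0.02,0],[1,0,0,0.02,0]]' 50
python3 -m jog '[[1,0,0,0,0],[1,0,0,0,0],[1,0,0,-0.05,0],[1,0,0,-0.15,0],[1,0,0,-0.3,0],[1,0,0,-0.45,0],[1,0,0,-0.62,0],[1,0,0,-0.8,0]]'
```

```text
clock: 21.85
eef_pos: [0.4352, -0.1497, -0.0041]
orientation: [-0.0, 0.0, 1.0, -0.0]
force: [-0.8, 0.5, 0.5]
width: 0.0277
clock: 22.85
eef_pos: [0.4353, -0.1497, 0.0773]
orientation: [0.0, 0.0, 1.0, -0.0]
force: [0.1, 0.4, -0.3]
width: 0.0187
```

```bash
python3 -m jog '[[1,0,0.12,-0.1,0],[1,0,0.25,-0.2,0],[1,0,0.37,-0.3,0],[1,0,0.5,-0.4,0],[1,0,0.62,-0.5,0],[1,0,0.75,-0.6,0],[1,0,0.87,-0.7,0],[1,0,1,-0.75,0]]'
python3 -m jog '[[1,-0.06,0.12,0,0],[1,-0.12,0.25,0,0],[1,-0.18,0.37,0,0],[1,-0.25,0.5,0,0],[1,-0.31,0.62,0,0],[1,-0.37,0.75,0,0],[1,-0.43,0.87,0,0],[1,-0.5,1,0,0]]'
python3 -m jog '[[1,-0.08,0.12,0,0],[1,-0.17,0.25,0,0],[1,-0.26,0.37,0,0],[1,-0.35,0.5,0,0],[1,-0.44,0.62,0,0],[1,-0.52,0.75,0,0],[1,-0.6,0.87,0,0],[1,-0.7,1,0,0]]'
python3 -m jog '[[1,-0.07,0.1,0,0],[1,-0.15,0.2,0,0],[1,-0.23,0.3,0,0],[1,-0.31,0.4,0,0],[1,-0.39,0.5,0,0],[1,-0.47,0.6,0,0],[1,-0.54,0.68,0,0],[1,-0.58,0.75,0,0]]'
python3 - <<'E'
from h import *
c=eyes.read_camera("side");print(readout.get_state()["eef_pos"])
cv2.imwrite("pics/s8.png",c["pixels"][80:260,260:480,::-1].repeat(3,0).repeat(3,1))
E
```

```text
clock: 23.85
eef_pos: [0.4356, -0.0493, 0.1521]
orientation: [0.001, 0.001, 1.0, 0.0]
force: [-0.5, 0.1, 0.1]
width: 0.0189
clock: 24.85
eef_pos: [0.4858, 0.051, 0.1509]
orientation: [-0.0, 0.0, 1.0, -0.0]
force: [0.1, 1.0, -2.2]
width: 0.019
clock: 25.85
eef_pos: [0.556, 0.151, 0.1509]
orientation: [-0.0, 0.0, 1.0, 0.0]
force: [1.1, 0.4, -0.8]
width: 0.0189
clock: 26.85
eef_pos: [0.614, 0.2256, 0.1507]
orientation: [-0.0, 0.0, 1.0, -0.0]
force: [-1.0, -0.1, -1.6]
width: 0.0188
[0.61408108 0.22658056 0.1507307 ]
```

View pics/s8.png

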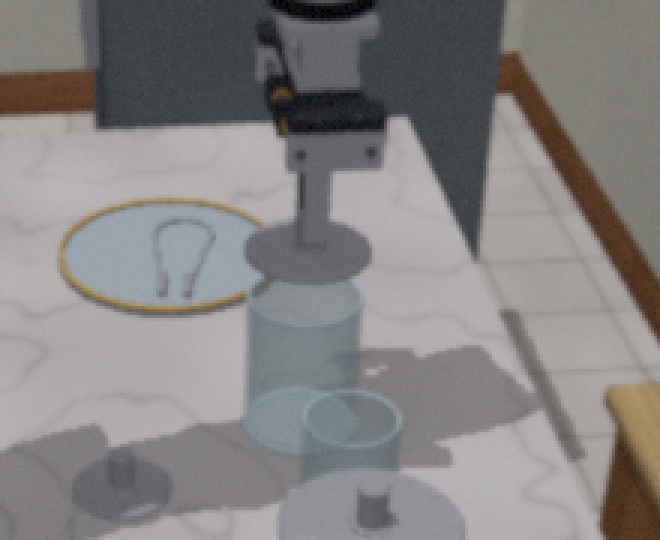

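lid_c is level over jar_c; lower it 39 mm.

```bash
python3 -m jog '[[1,0,-0.01,0.07,0],[1,0,-0.01,0.14,0],[1,0,-0.01,0.2,0],[1,0,-0.01,0.26,0],[1,0,-0.01,0.31,0],[1,0,-0.01,0.35,0],[1,0,-0.01,0.38,0],[1,0,-0.01,0.39,0]]'
```

```text
clock: 27.9
eef_pos: [0.6139, 0.2243, 0.1129]
orientation: [0.0, 0.0, 1.0, 0.0]
force: [-5.6, -2.5, 19.6]
width: 0.0189
```

```bash
python3 -m jog '[[1,0,0,-0.01,0],[-1,0,0,-0.01,0],[-1,0,0,-0.01,0],[-1,0,0,-0.01,0],[-1,0,0,-0.01,0],[-1,0,0,-0.15,0],[-1,0,0,-0.35,0],[-1,0,0,-0.6,0]]'
python3 -m jog '[[-1,0.12,-0.06,0,0],[-1,0.25,-0.12,0,0],[-1,0.37,-0.18,0,0],[-1,0.5,-0.25,0,0],[-1,0.62,-0.31,0,0],[-1,0.75,-0.37,0,0],[-1,0.87,-0.43,0.05,0],[-1,1,-0.5,0.1,0]]'
python3 -m jog '[[-1,0.1,-0.08,0.1,0],[-1,0.2,-0.16,0.22,0],[-1,0.3,-0.24,0.34,0],[-1,0.4,-0.3,0.46,0],[-1,0.48,-0.32,0.58,0],[-1,0.51,-0.32,0.7,0],[-1,0.51,-0.32,0.8,0],[-1,0.51,-0.32,0.9,0]]'
python3 - <<'E'
from h import *
print(readout.get_state()["eef_pos"])
for n in ("top","side"):
    c=eyes.read_camera(n);W=cloud(c)
    p=W[(abs(W[...,2]-.13)<.006)&(np.hypot(W[...,0]-.6135,W[...,1]-.225)<.065)]
    print(n,len(p),((p.min(0)+p.max(0))/2).round(4),np.ptp(p,0).round(4),p[:,2].mean())
    A=np.c_[p[:,:2],np.ones(len(p))];print(np.linalg.lstsq(A,p[:,2],rcond=None)[0].round(3))
E
```

```text
clock: 28.9
eef_pos: [0.6137, 0.2242, 0.1738]
orientation: [0.0, 0.0, 1.0, 0.0]
force: [-0.3, 0.1, -0.3]
width: 0.0855
clock: 29.9
eef_pos: [0.5126, 0.1738, 0.1614]
orientation: [-0.0, 0.0, 1.0, -0.0]
force: [0.6, 0.3, 0.3]
width: 0.0939
clock: 30.9
eef_pos: [0.4628, 0.1425, 0.0712]
orientation: [0.0, 0.0, 1.0, -0.0]
force: [0.5, 0.2, -0.3]
width: 0.0937
[0.46280432 0.14248251 0.07119642]
top 1356 [0.6132 0.2232 0.1299] [0.0967 0.0954 0.0117] 0.12917647082832615
[-0.004 -0.001  0.132]
side 685 [0.6119 0.2205 0.13  ] [0.0958 0.0978 0.0119] 0.13055535661125972
[0.005 0.015 0.124]
```

lid_c is home and level (flange top about 0.130). Descending on lid_b.

```bash
python3 -m jog '[[-1,0,0,0.13,0],[-1,0,0,0.26,0],[-1,0,0,0.39,0],[-1,0,0,0.51,0],[-1,0,0,0.62,0],[-1,0,0,0.7,0],[1,0,0,0.75,0],[1,0,0,0.76,0]]' 50
python3 -m jog '[[1,0,0,0,0],[1,0,0,0,0],[1,0,0,0,0],[1,0,0,0,0],[1,0,0,0,0],[1,0,0,0,0],[1,0,0,0,0],[1,0,0,0,0]]'
python3 -m jog '[[1,0,0,-0.06,0],[1,0,0,-0.15,0],[1,0,0,-0.28,0],[1,0,0,-0.42,0],[1,0,0,-0.57,0],[1,0,0,-0.72,0],[1,0,0,-0.87,0],[1,0,0,-1,0]]'
```

```text
clock: 32.0
eef_pos: [0.4624, 0.1422, -0.0043]
orientation: [-0.0, 0.0, 1.0, -0.0]
force: [0.5, 0.6, 0.8]
width: 0.0775
clock: 33.0
eef_pos: [0.4625, 0.1423, -0.0041]
orientation: [0.0, 0.0, 1.0, 0.0]
force: [0.7, 0.5, 1.2]
width: 0.0188
clock: 34.0
eef_pos: [0.4626, 0.1423, 0.097]
orientation: [0.0, 0.0, 1.0, 0.0]
force: [-1.1, 0.1, -1.5]
width: 0.0191
```

```bash
python3 -m jog '[[1,-0.12,-0.04,-0.1,0],[1,-0.25,-0.08,-0.2,0],[1,-0.37,-0.12,-0.3,0],[1,-0.5,-0.16,-0.4,0],[1,-0.62,-0.2,-0.4,0],[1,-0.75,-0.24,-0.4,0],[1,-0.87,-0.28,-0.4,0],[1,-1,-0.32,-0.4,0]]'
python3 -m jog '[[1,-0.12,-0.06,0,0],[1,-0.24,-0.12,0,0],[1,-0.36,-0.18,0,0],[1,-0.46,-0.24,0,0],[1,-0.55,-0.29,0,0],[1,-0.62,-0.32,0,0],[1,-0.62,-0.32,0,0],[1,-0.62,-0.32,0,0]]'
python3 - <<'E'
from h import *
c=eyes.read_camera("side");print(readout.get_state()["eef_pos"])
cv2.imwrite("pics/s9.png",c["pixels"][100:280,280:480,::-1].repeat(3,0).repeat(3,1))
E
```

```text
clock: 35.0
eef_pos: [0.5631, 0.1099, 0.1355]
orientation: [-0.0, 0.0, 1.0, -0.0]
force: [-0.0, 0.2, -0.5]
width: 0.0187
clock: 36.0
eef_pos: [0.6242, 0.0784, 0.1358]
orientation: [-0.0, 0.0, 1.0, 0.0]
force: [0.3, 0.1, -0.9]
width: 0.0187
[0.62413204 0.07839338 0.13585266]
```

View pics/s9.png

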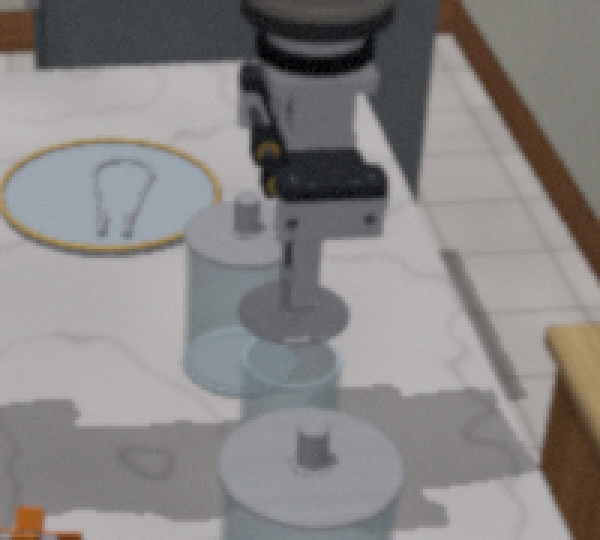

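lid_b is level over jar_b; lower it 38 mm.

```bash
python3 -m jog '[[1,0,0,0.07,0],[1,0,0,0.14,0],[1,0,0,0.2,0],[1,0,0,0.26,0],[1,0,0,0.31,0],[1,0,0,0.35,0],[1,0,0,0.37,0],[1,0,0,0.38,0]]'
```

```text
clock: 37.05
eef_pos: [0.6245, 0.0781, 0.0979]
orientation: [0.0, 0.0, 1.0, -0.0]
force: [-1.6, -0.8, 8.8]
width: 0.0189
```

```bash
python3 -m jog '[[-1,0,0,0,0],[-1,0,0,0,0],[-1,0,0,0,0],[-1,0,0,-0.05,0],[-1,0,0,-0.2,0],[-1,0,0,-0.37,0],[-1,0,0,-0.55,0],[-1,0,0,-0.75,0]]'
python3 -m jog '[[-1,0.12,-0.08,0,0],[-1,0.25,-0.17,0,0],[-1,0.37,-0.26,0,0],[-1,0.5,-0.35,0,0],[-1,0.62,-0.44,0,0],[-1,0.75,-0.52,0,0],[-1,0.87,-0.6,0,0],[-1,1,-0.7,0,0]]'
python3 -m jog '[[-1,0.1,-0.12,0,0],[-1,0.2,-0.25,0,0],[-1,0.3,-0.37,0,0],[-1,0.4,-0.5,0,0],[-1,0.5,-0.62,0,0],[-1,0.6,-0.75,0,0],[-1,0.7,-0.87,0,0],[-1,0.8,-1,0,0]]'
python3 -m jog '[[-1,0,-0.12,0,0],[-1,0,-0.25,0,0],[-1,0,-0.37,0,0],[-1,0,-0.5,0,0],[-1,0,-0.62,0.04,0],[-1,0,-0.75,0.1,0],[-1,0,-0.87,0.15,0],[-1,0,-1,0.2,0]]'
python3 -m jog '[[-1,0,-0.12,0.1,0],[-1,0,-0.25,0.2,0],[-1,0,-0.37,0.3,0],[-1,0,-0.5,0.4,0],[-1,0,-0.6,0.5,0],[-1,0,-0.68,0.6,0],[-1,0,-0.7,0.7,0],[-1,0,-0.7,0.8,0]]'
python3 - <<'E'
from h import *
print(readout.get_state()["eef_pos"])
for n in ("top","side"):
    c=eyes.read_camera(n);W=cloud(c)
    p=W[(abs(W[...,2]-.115)<.006)&(np.hypot(W[...,0]-.6247,W[...,1]-.0785)<.055)]
    print(n,len(p),((p.min(0)+p.max(0))/2).round(4),np.ptp(p,0).round(4),p[:,2].mean())
    A=np.c_[p[:,:2],np.ones(len(p))];print(np.linalg.lstsq(A,p[:,2],rcond=None)[0].round(3))
cv2.imwrite("pics/s10.png",c["pixels"][270:480,220:440,::-1].repeat(3,0)[:600].repeat(3,1))
E
```

```text
clock: 38.05
eef_pos: [0.6246, 0.0781, 0.1746]
orientation: [0.0, 0.0, 1.0, 0.0]
force: [-0.3, -0.2, -0.0]
width: 0.0932
clock: 39.05
eef_pos: [0.5236, 0.0078, 0.1729]
orientation: [0.0, 0.0, 1.0, -0.0]
force: [-0.1, -0.7, -0.3]
width: 0.0938
clock: 40.05
eef_pos: [0.4436, -0.0925, 0.1729]
orientation: [-0.0, 0.0, 1.0, -0.0]
force: [0.8, 0.7, 0.4]
width: 0.094
clock: 41.05
eef_pos: [0.4442, -0.1925, 0.1525]
orientation: [-0.0, 0.0, 1.0, -0.0]
force: [0.3, -0.7, 0.3]
width: 0.094
clock: 42.05
eef_pos: [0.4441, -0.2616, 0.0722]
orientation: [-0.0, 0.0, 1.0, 0.0]
force: [-1.0, 0.8, 0.7]
width: 0.094
[ 0.44413389 -0.26163095  0.07218712]
top 791 [0.6244 0.0763 0.1146] [0.0758 0.0737 0.011 ] 0.11419343466258614
[-0.001  0.001  0.115]
side 548 [0.6231 0.074  0.115 ] [0.0777 0.075  0.0115] 0.11545018698331161
[0.005 0.018 0.111]
```

View pics/s10.png

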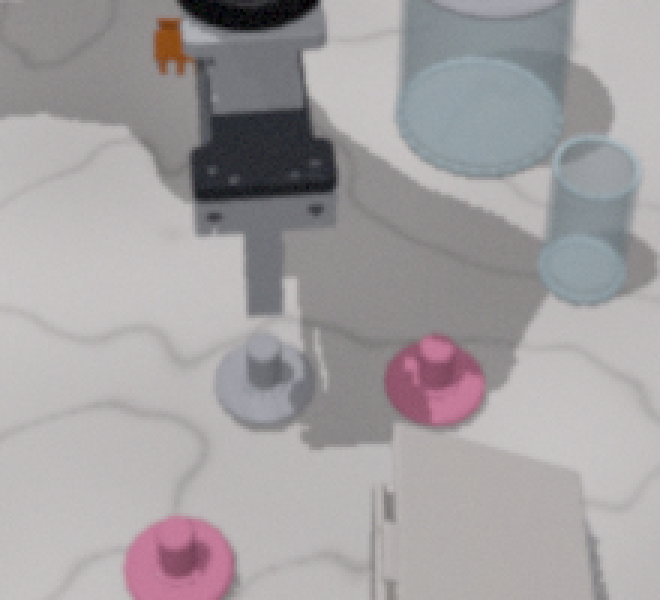

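lid_b is home and level (0.115). The grey steel lid at crop (264,380) is lid_a; the two pink ones at (435,380) and (180,560) stay. I'm 30 mm short in y, so I'll shift that before descending.

```bash
python3 -m jog '[[-1,0,-0.12,0,0],[-1,0,-0.24,0,0],[-1,-0.01,-0.3,0.06,0],[-1,-0.01,-0.3,0.18,0],[-1,-0.01,-0.3,0.31,0],[-1,-0.01,-0.3,0.44,0],[-1,-0.01,-0.3,0.56,0],[-1,-0.01,-0.3,0.66,0]]'
python3 -m jog '[[-1,0,0,0.07,0],[-1,0,0,0.11,0],[1,0,0,0.11,0],[1,0,0,0.11,0],[1,0,0,0.11,0],[1,0,0,0.11,0],[1,0,0,0.11,0],[1,0,0,0.11,0]]' 50
python3 -m jog '[[1,0,0,0,0],[1,0,0,0,0],[1,0,0,0,0],[1,0,0,-0.06,0],[1,0,0,-0.15,0],[1,0,0,-0.3,0],[1,0,0,-0.45,0],[1,0,0,-0.6,0]]'
```

```text
clock: 43.15
eef_pos: [0.445, -0.2915, 0.0059]
orientation: [-0.0, 0.0, 1.0, 0.0]
force: [0.6, 0.3, -0.5]
width: 0.0937
clock: 44.15
eef_pos: [0.4452, -0.2917, -0.0041]
orientation: [0.0, 0.0, 1.0, -0.0]
force: [-0.3, 0.5, 0.1]
width: 0.0374
clock: 45.15
eef_pos: [0.4454, -0.2918, 0.0573]
orientation: [0.0, 0.0, 1.0, -0.0]
force: [-0.7, -0.4, -1.2]
width: 0.0188
```

```bash
python3 -m jog '[[1,-0.12,0.04,-0.12,0],[1,-0.25,0.08,-0.24,0],[1,-0.37,0.12,-0.36,0],[1,-0.5,0.16,-0.48,0],[1,-0.62,0.2,-0.6,0],[1,-0.75,0.25,-0.63,0],[1,-0.87,0.3,-0.63,0],[1,-1,0.35,-0.63,0]]'
python3 -m jog '[[1,-0.12,0.04,0,0],[1,-0.25,0.08,0,0],[1,-0.37,0.12,0,0],[1,-0.5,0.16,0,0],[1,-0.64,0.2,0,0],[1,-0.78,0.25,0,0],[1,-0.91,0.3,0,0],[1,-1,0.33,0,0]]'
python3 - <<'E'
from h import *
c=eyes.read_camera("side");print(readout.get_state()["eef_pos"])
cv2.imwrite("pics/s11.png",c["pixels"][200:400,300:520,::-1].repeat(3,0).repeat(3,1))
E
```

```text
clock: 46.15
eef_pos: [0.5457, -0.2563, 0.1184]
orientation: [-0.0, 0.0, 1.0, 0.0]
force: [-0.2, -0.7, -1.1]
width: 0.019
clock: 47.15
eef_pos: [0.6461, -0.2233, 0.1188]
orientation: [-0.0, 0.0, 1.0, 0.0]
force: [-0.7, -0.2, -1.5]
width: 0.0189
[ 0.64689428 -0.22278504  0.1187052 ]
```

View pics/s11.png

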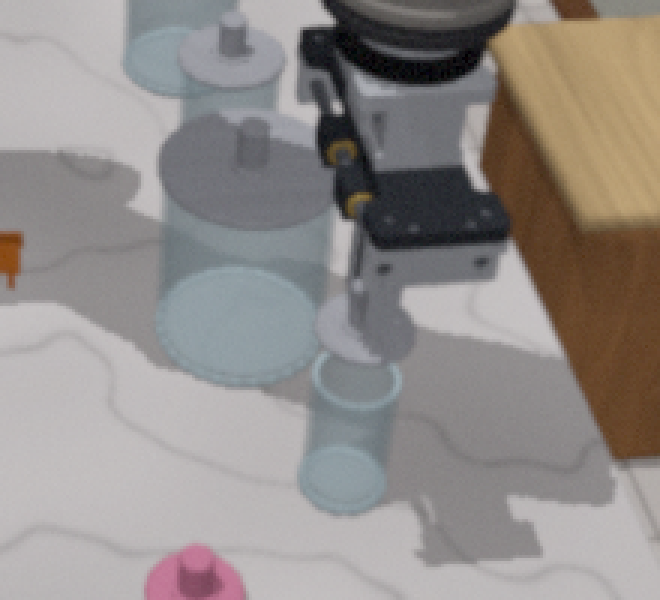

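```bash
python3 -m jog '[[1,0,-0.01,0.07,0],[1,0,-0.01,0.14,0],[1,0,-0.01,0.2,0],[1,0,-0.01,0.25,0],[1,0,-0.01,0.29,0],[1,0,-0.01,0.33,0],[1,0,-0.01,0.35,0],[1,0,-0.01,0.36,0]]'
```

```text
clock: 48.2
eef_pos: [0.6452, -0.2249, 0.0829]
orientation: [0.0, 0.0, 1.0, -0.0]
force: [-0.3, 1.1, 6.3]
width: 0.0188
```

Seated (6.3 N up at the predicted height). I'll release, rise clear and run the final checks.

```bash
python3 -m jog '[[-1,0,0,0,0],[-1,0,0,0,0],[-1,0,0,0,0],[-1,0,0,0,0],[-1,0,0,-0.1,0],[-1,0,0,-0.25,0],[-1,0,0,-0.42,0],[-1,0,0,-0.6,0]]'
python3 -m jog '[[-1,0,0,-0.12,0],[-1,0,0,-0.25,0],[-1,0.1,0,-0.37,0],[-1,0.25,0,-0.5,0],[-1,0.4,0,-0.6,0],[-1,0.55,0,-0.7,0],[-1,0.7,0,-0.7,0],[-1,0.85,0,-0.7,0]]'
python3 -m jog '[[-1,0.12,0,0,0],[-1,0.25,0,0,0],[-1,0.37,0,0,0],[-1,0.5,0,0,0],[-1,0.6,0,0,0],[-1,0.7,0,0,0],[-1,0.7,0,0,0],[-1,0.7,0,0,0]]'
python3 - <<'E'
from h import *
C={n:eyes.read_camera(n) for n in("top","side")};Ws={n:cloud(C[n]) for n in C}
for l,x,y,H,r in(("a",.645,-.224,.095,.029),("b",.625,.0785,.11,.039),("c",.6135,.225,.125,.049),("d",.6066,-.0838,.14,.059)):
  for n,W in Ws.items():
    m=np.hypot(W[...,0]-x,W[...,1]-y)<r+.012
    p=W[m&(abs(W[...,2]-H-.005)<.005)]; k=W[m&(abs(W[...,2]-H-.035)<.006)]
    if len(p)<20: print(l,n,len(p));continue
    A=np.c_[p[:,:2],np.ones(len(p))]
    print(l,n,"flange",((p.min(0)+p.max(0))/2)[:2].round(4),np.ptp(p,0)[:2].round(3),"z-H",(np.median(p[:,2])-H).round(4),"tilt",np.linalg.lstsq(A,p[:,2],rcond=None)[0][:2].round(3),"knob",np.median(k,0).round(4) if len(k) else 0)
for n,W in Ws.items():
    p=W[(abs(W[...,0]-.429)<.07)&(abs(W[...,1]+.004)<.06)&(W[...,2]>.006)&(W[...,2]<.06)]; print("clip",n,p.min(0).round(3),p.max(0).round(3)) if len(p) else 0
cv2.imwrite("pics/final.png",np.vstack([C["top"]["pixels"][150:320,90:530],C["side"]["pixels"][130:480,150:590]])[:,:,::-1])
E
```

```text
clock: 49.2
eef_pos: [0.6454, -0.225, 0.1446]
orientation: [0.0, 0.0, 1.0, -0.0]
force: [-0.3, -0.2, -0.4]
width: 0.0931
clock: 50.2
eef_pos: [0.559, -0.2247, 0.2127]
orientation: [-0.0, 0.0, 1.0, 0.0]
force: [0.3, -0.2, -0.1]
width: 0.0941
clock: 51.2
eef_pos: [0.4906, -0.2247, 0.213]
orientation: [0.0, 0.0, 1.0, -0.0]
force: [0.3, 0.3, 0.1]
width: 0.0938
a top flange [ 0.6442 -0.2255] [0.055 0.055] z-H 0.0042 tilt [-0.003  0.01 ] knob [ 0.644  -0.2253  0.1288]
a side flange [ 0.6448 -0.2279] [0.058 0.056] z-H 0.0052 tilt [0.006 0.025] knob [ 0.6431 -0.2291  0.1296]
b top flange [0.6244 0.0763] [0.075 0.074] z-H 0.0042 tilt [-0.004 -0.002] knob [0.6234 0.0762 0.1442]
b side flange [0.6236 0.0762] [0.075 0.081] z-H 0.0055 tilt [-0.001  0.009] knob [0.6226 0.0723 0.1447]
c top flange [0.6129 0.2224] [0.096 0.097] z-H 0.0041 tilt [0.001 0.002] knob [0.6136 0.223  0.1589]
c side flange [0.6212 0.2191] [0.078 0.098] z-H 0.0056 tilt [-0.001  0.02 ] knob [0.6137 0.2187 0.1597]
d top flange [ 0.6062 -0.0846] [0.116 0.117] z-H 0.0042 tilt [-0.001  0.003] knob [ 0.606  -0.0844  0.1745]
d side flange [ 0.6048 -0.0856] [0.118 0.119] z-H 0.0055 tilt [-0.     0.008] knob [ 0.6038 -0.0875  0.1748]
clip top [ 0.362 -0.051  0.006] [0.474 0.045 0.047]
clip side [ 0.389 -0.031  0.006] [0.466 0.012 0.048]
```

View pics/final.png

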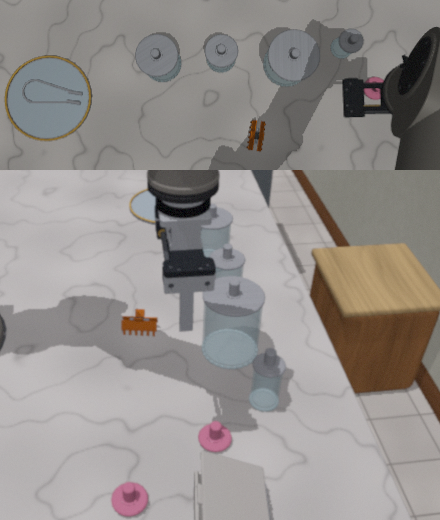

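All four lids are home, level and within about 3 mm of the jar centres. The clip and scraper haven't moved and the arm is clear, so I'll hand in.

```bash
python3 -c "
from station import env
print(env.sign_off())"
```

```text
the job is handed in; nothing more can be done
None
```

All four steel lids are back on their own jars (order d, c, b, a), and I handed the job in at about 51 s of the 106 s allowed. The hand-in reports no verdict.

**Lids and jars:** In the final top view, every flange sits 4.1–4.2 mm above its rim height, against 5 mm expected and 5.2–5.6 mm in the side view. Tilt is 0.01 rad or less from above. The lids are within about 3 mm of the jar centres measured at the start, so no jar shifted noticeably. I did not measure jar tilt directly, but every jar looks upright in the picture.

**Bystanders:** The hairclip's extents in the side view are unchanged. I judged the tongue scraper and the pink look-alikes only by eye; the scraper lies as it did at the start. The gripper is open and clear of everything.

**What went wrong or disagreed:**
- **First grasp:** The jaws closed on air just above lid_d's knob. The fingertips sit about 21–29 mm higher than the reported TCP suggests. I went about 25 mm lower and all later grasps held.
- **Seating force:** Lid_c was pressed on with about 20 N, against 6–9 N for the others; its jar did not visibly move.
- **Side camera:** It reads up to about 6 mm off in y, and up to 0.025 rad on tilt (lid_a, then lid_c). I put this down to calibration, the narrow viewing angle and partial blocking by the arm, and trusted the top view.

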